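# Lock the gearbox shaft and press the change gear onto its splines

## Robot

A 6-joint arm with a two-finger parallel gripper is mounted at the origin on the work surface; the furniture and walls round the work are solid. World frame = base frame: x ahead of the robot, y to its left, z up, the work surface at z = 0. Lengths are in m, angles in degrees, forces in N, time in s.
With the tool pointing down it reaches from about 0.3 to 0.75 m from the base axis. Payload 8.5 kg.
Tool frame: the origin (TCP) lies at the very end of the fingers, on their centre line; the grasp point (between the pads) lies 19 mm behind it (env.hold_point_z is the distance from the TCP to the grasp point, in m); z points along the fingers, y is the line along which they close (so a half turn about z gives the same grasp; the last joint's range is limited). The gripper opens to 85 mm and grips with 20 to 120 N. Pads are 22 mm wide; open, the fingers measure 114 mm over their backs; the gripper's body (76 mm by 85 mm) begins 54 mm behind the grasp point. The pads swing forward as they close: fully open they stand 13 mm farther back than shut.
Start: joints at [53.726, 21.807, 74.336, -0, 83.858, -12.336], TCP at [0.223, 0.503, 0.231] pointing down, gripper open.
Joint ranges: [-178.18, 178.18], [-50.72, 133.34], [12.68, 142.11], [-81.47, 261.47], [9.98, 163.14], [-165.26, 165.26]. Speed limits (degrees/s): [136.94, 136.94, 180, 180, 180, 180].

## Interface

Orientations are given as a 3x3 rotation matrix whose columns are the frame's x, y, z axes.
In Python, from rig import env, optics gives the robot as it stands.
- The arm moves only by the shell command python3 -m jog 'ROWS' [OPENING] [FORCE]. ROWS is JSON, a list of rows, each an object with "linear": the shift along the tool's x, y, z in units of 40 mm (1.0 is 40 mm), a list of three; "roll": the turn about the tool's z in units of 5 degrees (1.0 is 5 degrees). A call has 1 to 12 rows; each row shifts and turns the commanded pose from where the row before left it, along the tool's axes as they then stand; what a row does not reach is not made up. A row lasts 1/12 s, in which the tool goes at most 41.7 mm and 7.16 degrees, less where a joint would pass 70% of its speed; a pose out of reach is approached as far as the arm can. A call is refused whole if a number of a shift passes 1 or a number of a turn 1, either way. A call with a gripper value outside its range is refused whole. OPENING is the opening, from -1 (shut) to 1 (fully open), set as the call begins (- or left out, the last holds). The fingers move at their own pace and stop on an object; FORCE is the grip in N (left out, the last holds). Time passes only in rows, so rows that do not move let the fingers close. It gives the time, the measured TCP pose, the force, the opening and the grip force at its end, in the units of the state.
- env.observe(): the state, without advancing time (a new reading comes with each control period).
- optics.get_image(name): name is "scene" or "top"; returns the picture (384x512x3 uint8, red, green, blue); there is no depth.
- optics.calibration(name): a dict with "fov_y" (degrees; the focal length in pixels is half the picture's height over the tangent of half this angle, whatever the lens; pixels are square), "cx", "cy" (the principal point, pixels), "T" (4x4, takes a point from camera to world coordinates). Camera axes: x right, y down, z forward; pixel columns grow to the right and rows downward; lengths in m; the calibration is good to about 2 mm. A picture is of the moment at which its call begins. calibration takes no time and is no camera call.
- env.close_job(): hands the job in; it is judged then, once.
The state is a dict: "time_s": time; "q": joint angles; "qvel": joint speeds; "joint_efforts": joint torques, N m; "position": TCP position; "tool_rot": TCP orientation; "ft_force": force on the tool from outside, world axes, zero at the start; "wrist_torque": the same for the moment, N m; "grip_width": finger opening in m; "gripper_force": force on a finger pad.
Only numpy, scipy, OpenCV 4.12 (cv2) and the standard library are available. Lean on these libraries where they do the work, as an engineer would, in place of code of your own. Each camera call takes 0.05 s, during which the arm holds its last target. There are 200 camera calls.

## Task

The board feeder's gearbox stands open on the bench and needs its change gear. First keep its shaft from turning: take the flat locking bar from the wooden block, push it blade first all the way down into the slot of the gearbox bracket and let go of it. Then put the larger of the two loose gears on the splined shaft, hub upward, turning it until the splines mesh, press it down against the spring collar to the stop, and finish while still gripping it and holding it pressed there so that I can fit the retaining ring; leave the other things where they are.

Things in the scene. Friction and masses are not known exactly. Their poses are not given: they have to be found in the camera images.
- gearbox: grey cast gearbox, fixed, 116 (x) by 168 mm (y), flat open top 50 mm high. Origin: on the bench under the axis of the upright shaft. At its -y end a bracket 44 mm wide and 85 mm high holds the locking slot; a stub points out of its +y end. The shaft carries a toothed wheel 108 mm across at 53 to 63 mm height
- slot (a point): centre of the locking slot's mouth in the bracket's top face, 85 mm above the bench, 58 mm from the shaft axis. Axes as the gearbox, z up: 8 mm wide along x, 23 mm long along y, edges chamfered 1.5 mm, 34 mm deep. At 22 to 32 mm depth the blade enters a gap between two wheel teeth, at first up to 2 mm off; the blade's tapered tip nudges the wheel in line
- shaft_end (a point): tip of the shaft, on its axis, 122 mm above the bench; turns with the shaft, z up. From the tip down: cone for 6 mm, round nose 21 mm across to 24 mm, then six splines 5 mm wide, 30 mm across, every 60 degrees, one along this frame's x axis, top ends tapered. Without the bar the shaft turns almost freely, with it by about 0.07 rad each way
- collar (a joint): travel of the brass spring collar (42 mm across) round the shaft under the gear: 0 up (its top 48 mm below the shaft tip), grows downward to the stop at 0.005 m. Spring: 4 N at 0, 12 N at the stop
- locking_bar: flat locking bar standing upright in the wooden block: steel blade 5 (x) by 20 mm (y), 34 mm long, tapered tip; above it a dark wooden handle 16 (x) by 22 (y) by 44 mm high. Origin: blade tip, z up; handle 34 to 78 mm above it. The handle's lower end is the shoulder that comes to rest on the face round the slot. A half turn about z makes no difference. 110 g
- holder: pale wooden block, fixed, 60 (x) by 90 (y) by 42 mm high, with a slot 8 (x) by 23 mm (y) in the middle of its top in which the bar stands, axes alike. Origin: centre of the underside
- gear: the larger gear, steel, lying hub up: toothed rim 64 mm across, 12 mm high. Origin: centre of the underside, z along the bore. Splined bore: six grooves 8 mm wide, 33 mm across, every 60 degrees, one along x; 24 mm across between them. It meshes when its x axis is a multiple of 60 degrees from shaft_end's, to about 5. Fully pressed, the origin is 53 mm below the shaft tip. 280 g
- gear_hub (a point): centre of the top of the larger gear's smooth round hub, 36 mm above the gear's origin; the hub is 44 mm across and 24 mm high and can be gripped at any yaw. Axes as the gear
- old_gear: the smaller gear taken off the shaft, 48 mm across, 24 mm high. Bystander, not to be used
- wax_tin: round tin, 70 mm across, 29 mm high. Bystander
- hex_key: black hex key lying flat, 99 mm long. Bystander
- masking_tape: roll of masking tape lying flat, 98 mm across, 25 mm high. Bystander

How it is judged:
By the outcome, as a careful person would: the job done as asked, in the order asked, and still so for the second after the job is handed in, while the arm keeps its last pose, push and grip.
It also fails if it takes over 67 s, if anything falls off the work surface, if the arm or the gripper's body presses on something with over 40 N, if the wrist force passes 120 N, or if a joint passes its speed limit or range.

## Working session

There is one attempt and no reset: what is moved stays moved. The work goes in short steps, Python scripts to look and compute and a shell command to move; the robot and the scene stay as the last step left them, time stands still between calls to the robot, and variables do not carry over. Pictures are saved under pics/ and viewed, at most 11 in all, crops included, and the job is handed in when it is done.

```bash
ls; mkdir -p pics
python3 - <<'E'
from rig import env, optics
import cv2, numpy as np
for n in("scene","top"):
    im=optics.get_image(n); cv2.imwrite(f"pics/{n}0.png",im[:,:,::-1])
    c=optics.calibration(n); print(n,c)
o=env.observe(); print(o, env.hold_point_z)
E
```

```text
pics
scene {'fov_y': 51.13232621661773, 'cx': 251.00150269230045, 'cy': 190.42058527153807, 'T': array([[ 0.65796459, -0.53728074,  0.52764761, -0.07687815],
       [-0.75302714, -0.47474991,  0.45559045, -0.48937052],
       [ 0.00572068, -0.69709536, -0.7169556 ,  0.80402196],
       [ 0.        ,  0.        ,  0.        ,  1.        ]])}
top {'fov_y': 57.81045940977758, 'cx': 252.42786771319638, 'cy': 188.55755848421185, 'T': array([[ 0.11700101, -0.96762135,  0.22365083,  0.26110595],
       [-0.99312728, -0.11467413,  0.02341042, -0.02969292],
       [ 0.00299455, -0.22485279, -0.97438815,  0.99207118],
       [ 0.        ,  0.        ,  0.        ,  1.        ]])}
{'time_s': 0.1, 'q': array([ 5.37242284e+01,  2.18367657e+01,  7.43787432e+01,  1.49612296e-03,
        8.38604404e+01, -1.23366122e+01]), 'qvel': array([ 0.0230507 , -0.14216643, -0.24784574,  0.01730864, -0.15535398,
       -0.02319743]), 'joint_efforts': array([ 3.15055113e-03, -4.49219263e+01, -2.31655419e+01, -1.85297372e-04,
        3.57320445e-03, -2.01601279e-05]), 'position': array([0.22301237, 0.50246472, 0.23078676]), 'tool_rot': array([[-9.13975578e-01,  4.05768399e-01, -8.05229810e-04],
       [ 4.05769081e-01,  9.13975024e-01, -1.05327978e-03],
       [ 3.08572283e-04, -1.28940936e-03, -9.99999121e-01]]), 'ft_force': array([-0.4369032 ,  0.09208819,  0.54088252]), 'wrist_torque': array([ 0.01441013, -0.03037364,  0.01675735]), 'gripper_force': 0.0, 'grip_width': 0.08530540594670193} 0.0187
```

View pics/scene0.png

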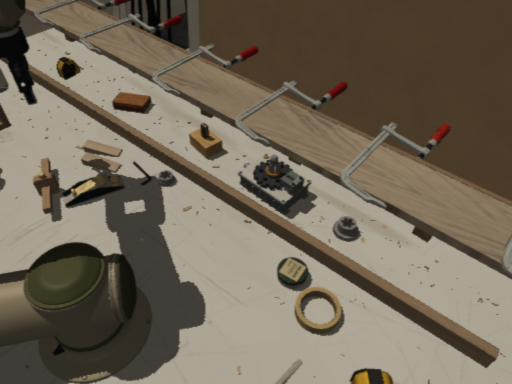

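View pics/top0.png

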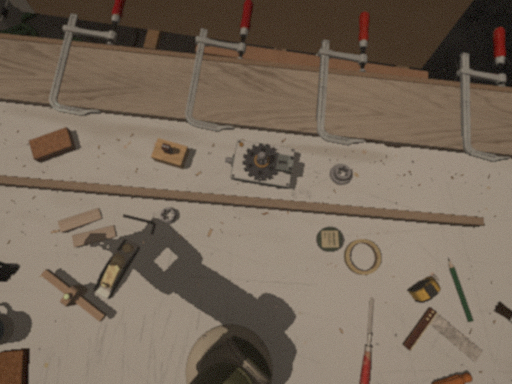

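Run:
```python
import cv2, numpy as np
t=cv2.imread("pics/top0.png"); s=cv2.imread("pics/scene0.png")
a=cv2.resize(t[125:205,145:365],None,fx=3.6,fy=3.6,interpolation=cv2.INTER_CUBIC)
b=cv2.resize(s[115:245,180:370],None,fx=4,fy=4,interpolation=cv2.INTER_CUBIC)[:310]
b=cv2.resize(s[115:245,180:370],(455,311),interpolation=cv2.INTER_CUBIC)
c=np.zeros((600,800,3),np.uint8); c[:a.shape[0],:a.shape[1]]=a[:, :800]; c[289:600,:455]=b
h=cv2.resize(t[138:172,148:192],(340,263),interpolation=cv2.INTER_CUBIC);c[300:563,460:800]=h
cv2.imwrite("pics/crop.png",cv2.convertScaleAbs(c,alpha=1.6))
```

```text
(no output)
```

View pics/crop.png

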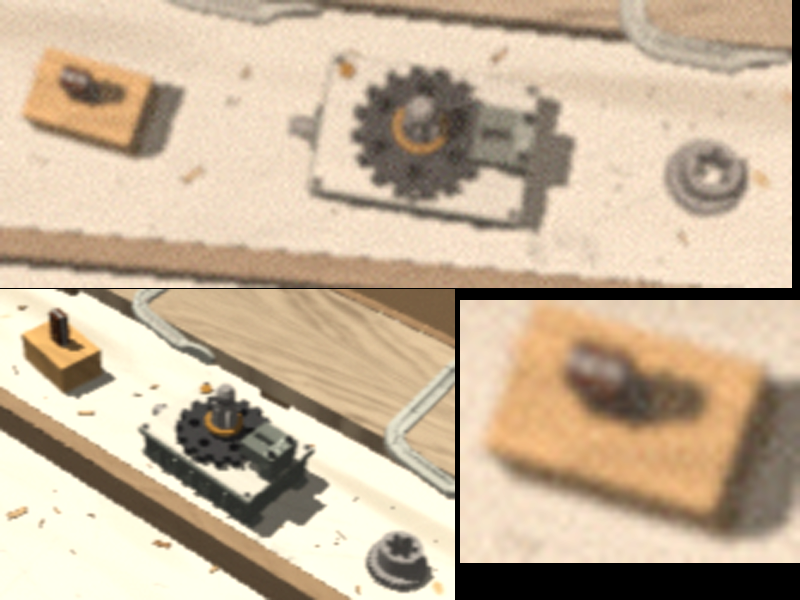

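```bash
cat > h.py <<'E'
import cv2, numpy as np
from rig import env, optics
C={n:optics.calibration(n) for n in("scene","top")}
F={n:192/np.tan(np.radians(C[n]["fov_y"]/2)) for n in C}
def ray(n,p):
    c=C[n]; d=np.array([(p[0]-c["cx"])/F[n],(p[1]-c["cy"])/F[n],1.]); return c["T"][:3,3],c["T"][:3,:3]@d
def at(n,p,z):
    o,d=ray(n,p); return o+d*(z-o[2])/d[2]
def proj(n,P):
    c=C[n]; q=c["T"][:3,:3].T@(np.array(P)-c["T"][:3,3]); return F[n]*q[:2]/q[2]+[c["cx"],c["cy"]]
E
python3 - <<'E'
from h import *
t=cv2.imread("pics/top0.png"); s=cv2.imread("pics/scene0.png")
# straightness: batten upper edge in top
g=cv2.GaussianBlur(cv2.cvtColor(t,6),(5,5),0).astype(float)
pts=[]
for u in list(range(10,110,10))+list(range(190,320,10))+list(range(340,480,10)):
    v0=int(178+u*0.085); col=g[v0-12:v0+14,u]; d=np.diff(col); k=np.argmin(d); pts.append((u,v0-12+k+.5))
p=np.array(pts); f=np.polyfit(p[:,0],p[:,1],1); print("batten resid",np.round(p[:,1]-np.polyval(f,p[:,0]),1))
k=[]
for n,im,win in(("top",t,(145,125,365,205)),("scene",s,(180,115,370,245))):
    x0,y0,x1,y1=win; c=im[y0:y1,x0:x1].astype(int); hsv=cv2.cvtColor(im,cv2.COLOR_BGR2HSV)[y0:y1,x0:x1]
    sat=(hsv[...,1]>110)&(hsv[...,2]>70); dark=c.max(2)<60
    for nm,m in(("sat",sat),("dark",dark)):
        nn,l,st,ce=cv2.connectedComponentsWithStats(m.astype(np.uint8))
        for i in range(1,nn):
            if st[i,4]>25: print(n,nm,st[i]+[x0,y0,0,0,0],np.round(ce[i]+[x0,y0],1))
E
python3 - <<'E'
import cv2,numpy as np
t=cv2.imread("pics/top0.png"); s=cv2.imread("pics/scene0.png")
c=np.zeros((600,800,3),np.uint8)
def put(im,x,y,w,h,ox,oy,k):
    a=cv2.resize(im[y:y+h,x:x+w],None,fx=k,fy=k,interpolation=cv2.INTER_CUBIC); a=np.clip(255*(a/255.)**.55,0,255).astype(np.uint8)
    for i in range(0,w,10): cv2.putText(a,str(x+i),(i*k,8),0,.3,(0,0,255),1); a[::4,i*k]=(0,0,255)
    for i in range(0,h,10): cv2.putText(a,str(y+i),(0,i*k+8),0,.3,(0,0,255),1); a[i*k,::4]=(0,0,255)
    c[oy:oy+h*k,ox:ox+w*k]=a
put(t,225,138,80,54,0,0,6); put(s,235,150,78,66,0,330,4)
put(t,148,136,44,34,490,0,7); put(s,186,120,40,40,490,245,7); put(t,326,158,30,32,320,330,5);put(s,330,212,34,34,320,495,3)
cv2.imwrite("pics/crop2.png",c)
E
```

```text
batten resid [-0.5 -0.3 -0.2 -1.  -0.9 -0.7 -0.6 -0.4 -0.3  7.9 -0.8 -0.6 -0.5 -0.3
 -0.2 -0.   0.1  0.2 -0.6 -0.5 -0.3 -0.2 -0.   0.4 -0.4 -0.3 -0.1  0.
  0.2  0.3  0.5 -0.4 -0.2 -0.1  0.1  0.2  0.4]
top sat [152 139  35  27 502] [169.  152.9]
top sat [254 155  15  13  54] [259.1 162.9]
top dark [260 145  12   9  40] [264.9 149.6]
top dark [165 148   8   5  28] [169.1 150.2]
top dark [245 147  14  12  52] [251.5 153. ]
top dark [262 154  16  21 141] [270.7 162.5]
top dark [244 161  10   9  37] [249.2 164.6]
top dark [255 168  10  10  41] [260.  172.5]
scene sat [323 115  47  23 551] [353.2 122. ]
scene sat [190 129  31  28 383] [203.  140.5]
scene sat [265 166  13  10  38] [268.9 171.6]
scene dark [201 126  12  14  83] [205.1 132.5]
scene dark [206 143  17  15 144] [213.9 149.8]
scene dark [ 241  158   68   57 1508] [275.6 185.6]
scene dark [ 180  164  130   81 1152] [242.3 207.2]
scene dark [312 164  11   9  55] [317.2 168.3]
scene dark [330 174  10   9  53] [334.9 178. ]
scene dark [342 218  12   9  61] [347.5 222.3]
scene dark [337 227  22  14 161] [349. 233.]
```

View pics/crop2.png

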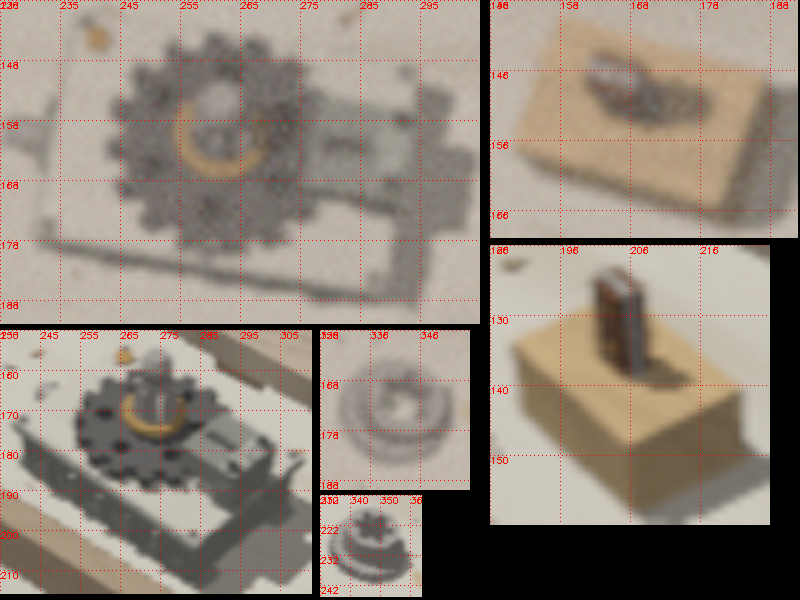

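```bash
cat >> h.py <<'E'
def tri(a,b):
    (o1,d1),(o2,d2)=ray("top",a),ray("scene",b); d1/=np.linalg.norm(d1); d2/=np.linalg.norm(d2)
    A=np.stack([d1,-d2],1); k=np.linalg.lstsq(A,o2-o1,rcond=None)[0]; p,q=o1+k[0]*d1,o2+k[1]*d2
    return np.round((p+q)/2*1e3,1),round(np.linalg.norm(p-q)*1e3,1)
E
python3 - <<'E'
from h import *
np.set_printoptions(suppress=True)
R=lambda n,p,z:print(n,p,z,np.round(1e3*at(n,p,z)[:2],1))
print("block");
for p in((157.3,139.1),(187.3,147.1),(180.9,165.3),(151.6,157.4)):R("top",p,.042)
for p in((189.3,134.3),(206.3,148.3),(222,140.7)):R("scene",p,.042)
print("handle top",tri((164.7,146),(204.7,124.7))); R("top",(164.7,146),.086);R("scene",(204.7,124.7),.086)
print("wheel");R("top",(243,161.7),.058);R("top",(261,143.3),.063);R("top",(261,180),.053)
print("collar");R("top",(262,159.7),.074)
for p in((254,159.7),(270,159.7)):R("top",p,.074)
print("tip",tri((261.3,153.8),(273,156.3)));R("top",(261.3,153.8),.120);R("scene",(273,156.3),.120)
print("slot",tri((282.5,162.2),(290.5,176.7)));R("top",(282.5,162.2),.085);R("scene",(290.5,176.7),.085)
print("hub",tri((342.4,172.5),(348,222.5)));R("top",(342.4,172.5),.036);R("scene",(348,222.5),.036)
# brass ring mask ellipse + automatic gear/wheel outlines
for n in("top","scene"):
    im=cv2.cvtColor(cv2.imread(f"pics/{n}0.png"),cv2.COLOR_BGR2HSV); x,y,w,h=(250,150,24,20) if n=="top" else (258,160,26,20)
    m=((im[...,1]>100)&(im[...,2]>60)&(im[...,0]<30))[y:y+h,x:x+w]; v,u=np.nonzero(m)
    (ex,ey),ax,an=cv2.fitEllipse(np.stack([u,v],1).astype(np.float32)); R(n,(ex+x,ey+y),.0735); print(ax,an)
E
```

```text
block
top (157.3, 139.1) 0.042 [592.8 284. ]
top (187.3, 147.1) 0.042 [578.9 193.8]
top (180.9, 165.3) 0.042 [522.7 203.2]
top (151.6, 157.4) 0.042 [536.1 290.3]
scene (189.3, 134.3) 0.042 [539.3 294. ]
scene (206.3, 148.3) 0.042 [527.1 207.4]
scene (222, 140.7) 0.042 [583.3 197.6]
handle top (array([559. , 243.2,  91.9]), np.float64(2.4))
top (164.7, 146) 0.086 [560.  245.7]
scene (204.7, 124.7) 0.086 [565.3 248.6]
wheel
top (243, 161.7) 0.058 [549.2  28.1]
top (261, 143.3) 0.063 [607.6 -16.1]
top (261, 180) 0.053 [503.8 -28. ]
collar
top (262, 159.7) 0.074 [556.2 -24.3]
top (254, 159.7) 0.074 [553.6  -2.4]
top (270, 159.7) 0.074 [558.8 -46.3]
tip (array([554.6, -20. , 124.4]), np.float64(3.1))
top (261.3, 153.8) 0.12 [557.4 -21. ]
scene (273, 156.3) 0.12 [557.2 -16.3]
slot (array([550.1, -80.6,  92.5]), np.float64(0.9))
top (282.5, 162.2) 0.085 [552.2 -80.7]
scene (290.5, 176.7) 0.085 [557.2 -76.5]
hub (array([ 556.7, -255.9,   42.9]), np.float64(3.4))
top (342.4, 172.5) 0.036 [ 557.5 -256.3]
scene (348, 222.5) 0.036 [ 564.1 -254.7]
top (261.488618850708, 159.39179611206055) 0.0735 [557.1 -22.8]
(14.126618385314941, 14.228320121765137) 5.833381175994873
scene (271.14056873321533, 170.54983139038086) 0.0735 [552.  -16.8]
(7.587379455566406, 11.898348808288574) 113.55236053466797
```

```bash
python3 - <<'E'
from h import *
w=lambda n,p,z:1e3*at(n,p,z)[:2]
def ang(n,a,b,z):
    d=w(n,a,z)-w(n,b,z); return round(np.degrees(np.arctan2(d[1],d[0]))-90,1)
print(ang("top",(231.7,178.3),(291.7,187.5),.05))
# fit: strong edge in top image along lower plate edge (bright->dark)
g=cv2.GaussianBlur(cv2.cvtColor(cv2.imread("pics/top0.png"),6),(3,3),0).astype(float)
P=[]
for u in range(236,289,2):
    v0=int(178.3+(u-231.7)*.165); c=g[v0-5:v0+6,u]; k=np.argmin(np.diff(c)); P.append((u,v0-5+k+.5))
P=np.array(P); vx,vy,x0,y0=cv2.fitLine(P.astype(np.float32),cv2.DIST_HUBER,0,.01,.01).ravel(); print(vy/vx)
print(ang("top",(x0-vx*25,y0-vy*25),(x0+vx*25,y0+vy*25),.05))
# scene lower-left edge
g=cv2.GaussianBlur(cv2.cvtColor(cv2.imread("pics/scene0.png"),6),(3,3),0).astype(float)
P=[]
for u in range(246,284,2):
    v0=int(180+(u-246)*.8-1); c=g[v0-6:v0+7,u]; k=np.argmin(np.diff(c)); P.append((u,v0-6+k+.5))
P=np.array(P); print(P[::3].tolist()); vx,vy,x0,y0=cv2.fitLine(P.astype(np.float32),cv2.DIST_HUBER,0,.01,.01).ravel()
print(ang("scene",(x0-vx*25,y0-vy*25),(x0+vx*25,y0+vy*25),.05))
E
python3 -m jog '[{"linear":[-0.937,-0.226,0]},{"linear":[-0.937,-0.226,0]},{"linear":[-0.937,-0.226,0]},{"linear":[-0.937,-0.226,0]},{"linear":[-0.937,-0.226,0]},{"linear":[-0.937,-0.226,0]},{"linear":[-0.937,-0.226,0]},{"linear":[-0.937,-0.226,0]},{"linear":[-0.937,-0.226,0]},{"linear":[-0.937,-0.226,0]},{"linear":[-0.937,-0.226,0]}]' 0.2 20
python3 -m jog '[{"linear":[0,0,0],"roll":1},{"linear":[0,0,0],"roll":1},{"linear":[0,0,0],"roll":1},{"linear":[0,0,0],"roll":1},{"linear":[0,0,0],"roll":1},{"linear":[0,0,0],"roll":1},{"linear":[0,0,0],"roll":1},{"linear":[0,0,0],"roll":1},{"linear":[0,0,0],"roll":1},{"linear":[0,0,0],"roll":1},{"linear":[0,0,0],"roll":1},{"linear":[0,0,0],"roll":1}]'
python3 -m jog '[{"linear":[0,0,0],"roll":1},{"linear":[0,0,0],"roll":1},{"linear":[0,0,0],"roll":0.88},{"linear":[0,0,0.7],"roll":0},{"linear":[0,0,0.7],"roll":0},{"linear":[0,0,0.7],"roll":0},{"linear":[0,0,0],"roll":0},{"linear":[0,0,0],"roll":0}]'
```

```text
-2.2
0.16638906
-3.0
[[246.0, 177.5], [252.0, 182.5], [258.0, 186.5], [264.0, 190.5], [270.0, 194.5], [276.0, 198.5], [282.0, 203.5]]
-2.8
time_s: 1.1
position: [0.2231, 0.5025, 0.2309]
tool_rot: [[-0.101, 0.995, -0.001], [0.995, 0.101, -0.001], [-0.001, -0.001, -1.0]]
ft_force: [-0.2, 0.5, 0.4]
grip_width: 0.0857
gripper_force: 0.0
time_s: 1.77
position: [0.2229, 0.5023, 0.1469]
tool_rot: [[0.145, 0.989, -0.002], [0.989, -0.145, -0.002], [-0.002, -0.001, -1.0]]
ft_force: [0.6, 0.1, 0.8]
grip_width: 0.0857
gripper_force: 0.0invalid input
```

```bash
python3 -m jog '[{"linear":[-0.469,0.842,0],"roll":0},{"linear":[-0.469,0.842,0],"roll":0},{"linear":[-0.469,0.842,0],"roll":0},{"linear":[-0.469,0.842,0],"roll":0},{"linear":[-0.469,0.842,0],"roll":0},{"linear":[-0.469,0.842,0],"roll":0},{"linear":[-0.469,0.842,0],"roll":0},{"linear":[-0.469,0.842,0],"roll":0},{"linear":[-0.469,0.842,0],"roll":0},{"linear":[-0.469,0.842,0],"roll":0},{"linear":[-0.469,0.842,0],"roll":0},{"linear":[0,0,0],"roll":0}]' 0.2 20
python3 -m jog '[{"linear":[0,0,0],"roll":0},{"linear":[0,0,0],"roll":0},{"linear":[0,0,0],"roll":0}]'
```

```text
time_s: 2.77
position: [0.5654, 0.2405, 0.1494]
tool_rot: [[0.15, 0.989, 0.006], [0.989, -0.15, -0.0], [0.001, 0.006, -1.0]]
ft_force: [-0.7, 0.9, 0.2]
grip_width: 0.0513
gripper_force: 0.0
time_s: 3.02
position: [0.5593, 0.2456, 0.1485]
tool_rot: [[0.144, 0.99, 0.001], [0.99, -0.144, 0.0], [0.001, 0.001, -1.0]]
ft_force: [-0.2, 0.3, 0.9]
grip_width: 0.0513
gripper_force: 0.0
```

```bash
python3 -m jog '[{"linear":[0,0,0.5],"roll":0},{"linear":[0,0,0.5],"roll":0},{"linear":[0,0,0.5],"roll":0},{"linear":[0,0,0.5],"roll":0},{"linear":[0,0,0.44],"roll":0},{"linear":[0,0,0],"roll":0},{"linear":[0,0,0],"roll":0},{"linear":[0,0,0],"roll":0}]'
python3 -m jog '[{"linear":[0,0,0],"roll":0},{"linear":[0,0,0],"roll":0},{"linear":[0,0,0],"roll":0},{"linear":[0,0,0],"roll":0},{"linear":[0,0,0],"roll":0},{"linear":[0,0,0],"roll":0},{"linear":[0,0,0],"roll":0},{"linear":[0,0,0],"roll":0}]' -1 40
python3 - <<'E'
from h import *
c=[]
for n,x,y in(("top",145,125),("scene",175,100)):
    im=optics.get_image(n)[:,:,::-1]; cv2.imwrite(f"pics/{n}1.png",im); c.append(cv2.resize(im[y:y+70,x:x+66],(396,420),interpolation=cv2.INTER_CUBIC))
cv2.imwrite("pics/grip1.png",cv2.convertScaleAbs(np.hstack(c),alpha=1.6))
E
```

```text
time_s: 3.68
position: [0.5601, 0.2455, 0.0513]
tool_rot: [[0.144, 0.99, 0.002], [0.99, -0.144, 0.0], [0.001, 0.002, -1.0]]
ft_force: [-0.3, -0.3, 0.1]
grip_width: 0.0509
gripper_force: 0.0
time_s: 4.35
position: [0.5601, 0.2449, 0.0507]
tool_rot: [[0.145, 0.989, 0.001], [0.989, -0.145, 0.0], [0.001, 0.001, -1.0]]
ft_force: [-2.2, 1.2, 6.1]
grip_width: 0.0153
gripper_force: 39.4
```

View pics/grip1.png

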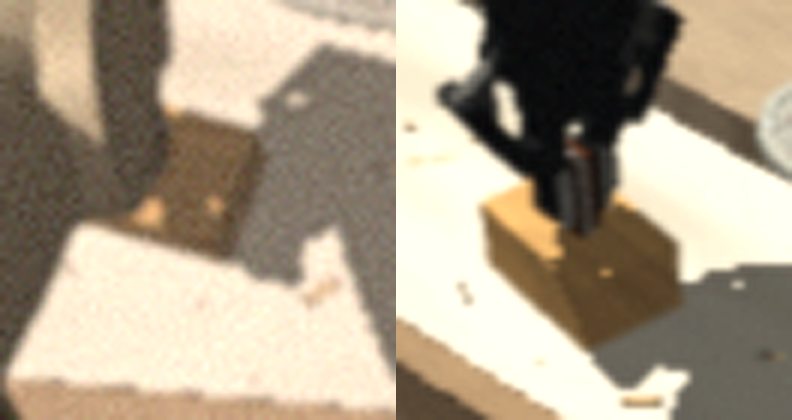

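```bash
python3 -m jog '[{"linear":[0,0,-0.3],"roll":0},{"linear":[0,0,-0.7],"roll":0},{"linear":[0,0,-0.7],"roll":0},{"linear":[0,0,-0.7],"roll":0},{"linear":[0,0,-0.7],"roll":0},{"linear":[0,0,-0.7],"roll":0},{"linear":[0,0,0],"roll":0},{"linear":[0,0,0],"roll":0}]'
python3 -m jog '[{"linear":[-0.801,0.103,0],"roll":0},{"linear":[-0.801,0.103,0],"roll":0},{"linear":[-0.801,0.103,0],"roll":0},{"linear":[-0.801,0.103,0],"roll":0},{"linear":[-0.801,0.103,0],"roll":0},{"linear":[-0.801,0.103,0],"roll":0},{"linear":[-0.801,0.103,0],"roll":0},{"linear":[-0.801,0.103,0],"roll":0},{"linear":[-0.801,0.103,0],"roll":0},{"linear":[-0.801,0.103,0],"roll":0},{"linear":[0,0,0],"roll":-1},{"linear":[0,0,0],"roll":-0.06}]'
python3 -m jog '[{"linear":[0,0,0],"roll":0},{"linear":[0,0,0.4],"roll":0},{"linear":[0,0,0.5],"roll":0},{"linear":[0,0,0.5],"roll":0},{"linear":[0,0,0],"roll":0},{"linear":[0,0,0],"roll":0},{"linear":[0,0,0],"roll":0}]'
python3 - <<'E'
from h import *
c=[]
for n,x,y in(("top",245,110),("scene",248,120)):
    im=optics.get_image(n)[:,:,::-1]; cv2.imwrite(f"pics/{n}2.png",im); a=cv2.resize(im[y:y+80,x:x+66],(396,480),interpolation=cv2.INTER_CUBIC)
    a=(255*(a/255.)**.55).astype(np.uint8)
    for i in range(0,66,10): a[::6,i*6]=(0,0,255)
    for i in range(0,80,10): a[i*6,::6]=(0,0,255)
    c.append(a)
cv2.imwrite("pics/ins.png",np.hstack(c))
E
```

```text
time_s: 5.12
position: [0.5601, 0.2448, 0.2028]
tool_rot: [[0.145, 0.989, 0.003], [0.989, -0.145, 0.001], [0.001, 0.002, -1.0]]
ft_force: [0.3, -0.2, -1.7]
grip_width: 0.0154
gripper_force: 40.4
time_s: 6.12
position: [0.5534, -0.0796, 0.1999]
tool_rot: [[0.053, 0.999, -0.003], [0.999, -0.053, 0.001], [0.001, -0.003, -1.0]]
ft_force: [-0.5, -0.9, -1.4]
grip_width: 0.0153
gripper_force: 40.3
time_s: 6.7
position: [0.5546, -0.0777, 0.1466]
tool_rot: [[0.053, 0.999, 0.001], [0.999, -0.053, -0.0], [-0.0, 0.001, -1.0]]
ft_force: [0.1, -0.0, -1.2]
grip_width: 0.0154
gripper_force: 40.2
```

View pics/ins.png

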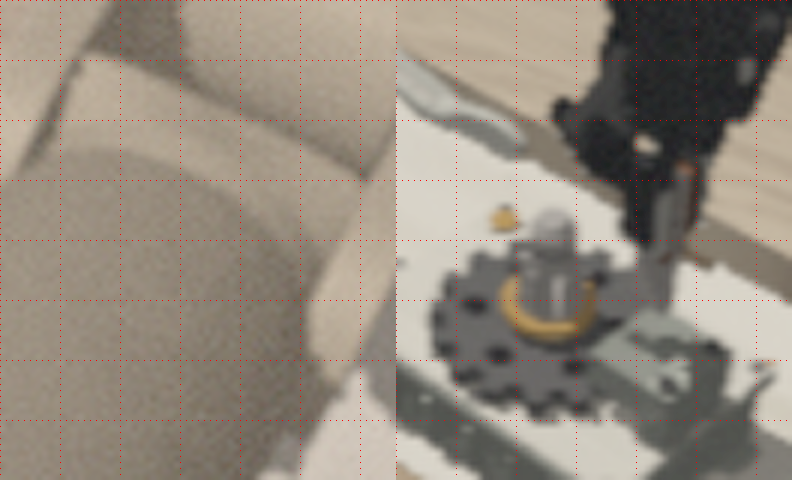

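Run:
```python
from h import *
print(proj("scene",(.5546,-.0777,.1036)),proj("scene",(.5546,-.0777,.085)))
for z in(.1036,): print(1e3*at("scene",(291.2,172),z))
a=cv2.imread("pics/scene2.png"); b=cv2.imread("pics/scene0.png")
c=[]
for im in(a,b):
    r=cv2.resize(im[158:198,268:308],(400,400),interpolation=cv2.INTER_CUBIC); r=np.clip(255*(r/255.*1.2)**.6,0,255).astype(np.uint8)
    for i in range(0,40,5): r[::8,i*10]=(0,0,255); r[i*10,::8]=(0,0,255)
    c.append(r)
cv2.imwrite("pics/tipslot.png",np.hstack(c))
```

```text
[290.81880307 172.19176342] [290.26519248 177.44807155]
[555.81464659 -77.99621385 103.6       ]
```

View pics/tipslot.png

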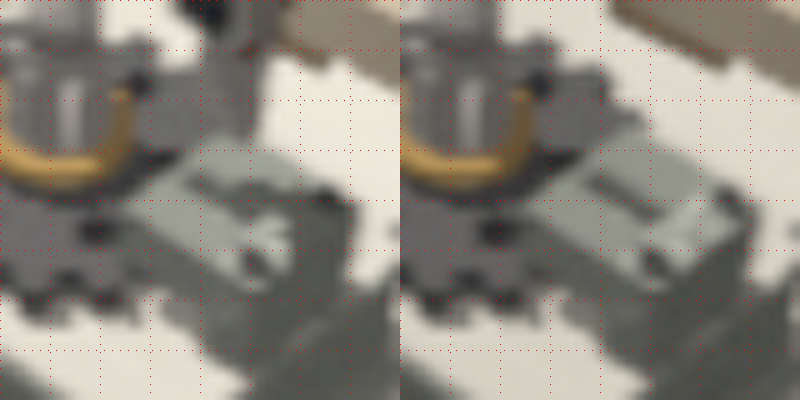

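```bash
python3 -m jog '[{"linear":[0,0,0.3],"roll":0},{"linear":[0,0,0.15],"roll":0},{"linear":[0,0,0.1],"roll":0},{"linear":[0,0,0.1],"roll":0},{"linear":[0,0,0],"roll":0},{"linear":[0,0,0],"roll":0}]'
```

```text
time_s: 7.3
position: [0.5541, -0.0788, 0.1197]
tool_rot: [[0.053, 0.999, -0.0], [0.999, -0.053, -0.001], [-0.001, -0.0, -1.0]]
ft_force: [0.4, -4.6, -3.2]
grip_width: 0.0155
gripper_force: 39.9
```

```bash
python3 -m jog '[{"linear":[-0.04,0,0],"roll":0},{"linear":[0,0,0.1],"roll":0},{"linear":[0,0,0.1],"roll":0},{"linear":[0,0,0.1],"roll":0},{"linear":[0,0,0.1],"roll":0},{"linear":[0,0,0],"roll":0},{"linear":[0,0,0],"roll":0}]'
```

```text
time_s: 7.88
position: [0.5539, -0.0797, 0.1034]
tool_rot: [[0.053, 0.999, -0.001], [0.999, -0.053, 0.0], [0.0, -0.001, -1.0]]
ft_force: [0.6, -0.5, -1.1]
grip_width: 0.0156
gripper_force: 40.2
```

```bash
python3 -m jog '[{"linear":[0,0,0.08],"roll":0},{"linear":[0,0,0.08],"roll":0},{"linear":[0,0,0.05],"roll":0},{"linear":[0,0,0.05],"roll":0},{"linear":[0,0,0],"roll":0},{"linear":[0,0,0],"roll":0}]'
```

```text
time_s: 8.38
position: [0.554, -0.0798, 0.0937]
tool_rot: [[0.053, 0.999, 0.0], [0.999, -0.053, -0.0], [-0.0, 0.0, -1.0]]
ft_force: [-1.4, 0.9, 4.0]
grip_width: 0.0154
gripper_force: 40.9
```

```bash
python3 -m jog '[{"linear":[0,0,0.04],"roll":0},{"linear":[0,0,0.04],"roll":0},{"linear":[0,0,0],"roll":0},{"linear":[0,0,0],"roll":0}]'
```

```text
time_s: 8.72
position: [0.5542, -0.0799, 0.0935]
tool_rot: [[0.053, 0.999, 0.003], [0.999, -0.053, -0.001], [-0.001, 0.003, -1.0]]
ft_force: [-10.7, 3.0, 29.9]
grip_width: 0.0153
gripper_force: 44.8
```

```bash
python3 -m jog '[{"linear":[0,0,-0.08],"roll":0},{"linear":[0,0,0],"roll":0}]'
python3 -m jog '[{"linear":[0,0,0],"roll":0},{"linear":[0,0,0],"roll":0},{"linear":[0,0,0],"roll":0},{"linear":[0,0,0],"roll":0},{"linear":[0,0,-0.4],"roll":0},{"linear":[0,0,-0.6],"roll":0},{"linear":[0,0,-0.6],"roll":0},{"linear":[0,0,-0.6],"roll":0},{"linear":[0,0,0],"roll":0}]' 0
python3 -m jog '[{"linear":[-0.878,0.07,0],"roll":0},{"linear":[-0.878,0.07,0],"roll":0},{"linear":[-0.878,0.07,0],"roll":0},{"linear":[-0.878,0.07,0],"roll":0},{"linear":[-0.878,0.07,0],"roll":0},{"linear":[0,0,0],"roll":0},{"linear":[0,0,0],"roll":0},{"linear":[0,0,0],"roll":0}]' 0.7
python3 - <<'E'
from h import *
c=[]
im=optics.get_image("scene")[:,:,::-1]; cv2.imwrite("pics/scene3.png",im)
t=cv2.imread("pics/top0.png")
for a in(im[150:200,262:312],im[205:255,322:372],t[152:192,322:362]):
    k=400//a.shape[0]; r=cv2.resize(a,(390,390),interpolation=cv2.INTER_CUBIC)[:,:,:]; c.append(cv2.resize(np.clip(255*(r/255.*1.2)**.6,0,255).astype(np.uint8),(266,300)))
cv2.imwrite("pics/p3.png",np.hstack(c))
print(1e3*at("top",(341.3,174),.006))
E
```

```text
time_s: 8.88
position: [0.5543, -0.0799, 0.094]
tool_rot: [[0.053, 0.999, 0.001], [0.999, -0.053, -0.001], [-0.0, 0.002, -1.0]]
ft_force: [0.4, -0.2, -1.2]
grip_width: 0.0156
gripper_force: 40.3
time_s: 9.63
position: [0.5557, -0.0804, 0.1857]
tool_rot: [[0.053, 0.999, 0.007], [0.999, -0.053, -0.003], [-0.002, 0.008, -1.0]]
ft_force: [0.8, 0.6, 0.5]
grip_width: 0.0426
gripper_force: 0.0
time_s: 10.3
position: [0.5585, -0.2554, 0.1806]
tool_rot: [[0.053, 0.999, -0.001], [0.999, -0.053, 0.001], [0.001, -0.001, -1.0]]
ft_force: [0.6, -0.1, 0.1]
grip_width: 0.0726
gripper_force: 0.0
[ 561.83552922 -260.41674825    6.        ]
```

View pics/p3.png

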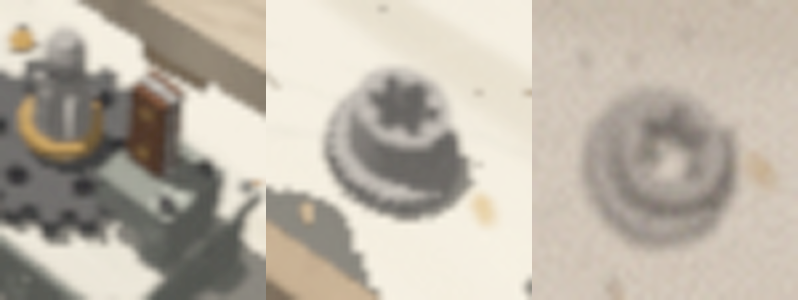

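```bash
python3 -m jog '[{"linear":[-0.02,0.05,0.6],"roll":0},{"linear":[0,0,0.7],"roll":0},{"linear":[0,0,0.7],"roll":0},{"linear":[0,0,0.7],"roll":0},{"linear":[0,0,0.7],"roll":0},{"linear":[0,0,0.35],"roll":0},{"linear":[0,0,0],"roll":0},{"linear":[0,0,0],"roll":0}]'
python3 -m jog '[{"linear":[0,0,0.1],"roll":0},{"linear":[0,0,0.1],"roll":0},{"linear":[0,0,0.1],"roll":0},{"linear":[0,0,0],"roll":0},{"linear":[0,0,0],"roll":0}]' 0.4
```

```text
time_s: 11.02
position: [0.5608, -0.2557, 0.0314]
tool_rot: [[0.052, 0.999, -0.001], [0.999, -0.052, 0.0], [0.0, -0.001, -1.0]]
ft_force: [0.4, -0.1, 0.9]
grip_width: 0.0727
gripper_force: 0.0
time_s: 11.43
position: [0.5607, -0.2568, 0.0195]
tool_rot: [[0.053, 0.999, 0.0], [0.999, -0.053, -0.0], [-0.0, 0.0, -1.0]]
ft_force: [-0.1, 0.1, 0.3]
grip_width: 0.0599
gripper_force: 0.0
```

```bash
python3 -m jog '[{"linear":[0,0,0.07],"roll":0},{"linear":[0,0,0.065],"roll":0},{"linear":[0,0,0],"roll":0},{"linear":[0,0,0],"roll":0}]'
python3 -m jog '[{"linear":[0,0,0],"roll":0},{"linear":[0,0,0],"roll":0},{"linear":[0,0,0],"roll":0},{"linear":[0,0,0],"roll":0},{"linear":[0,0,0],"roll":0},{"linear":[0,0,0],"roll":0}]' -1 80
```

```text
time_s: 11.77
position: [0.5606, -0.2568, 0.0137]
tool_rot: [[0.053, 0.999, -0.0], [0.999, -0.053, 0.0], [0.0, -0.0, -1.0]]
ft_force: [0.2, -0.6, 0.8]
grip_width: 0.0597
gripper_force: 0.0
time_s: 12.27
position: [0.5608, -0.2569, 0.0147]
tool_rot: [[0.053, 0.999, 0.001], [0.999, -0.053, -0.001], [-0.001, 0.001, -1.0]]
ft_force: [-1.0, 1.4, 5.3]
grip_width: 0.0417
gripper_force: 80.4
```

```bash
python3 -m jog '[{"linear":[0,0,-0.3],"roll":0},{"linear":[0,0,-0.6],"roll":0},{"linear":[0,0,-0.7],"roll":0},{"linear":[0,0,-0.7],"roll":0},{"linear":[0,0,-0.7],"roll":0},{"linear":[0,0,-0.7],"roll":0},{"linear":[0,0,-0.3],"roll":0},{"linear":[0,0,0],"roll":0},{"linear":[0,0,0],"roll":0},{"linear":[0,0,0],"roll":0}]'
python3 - <<'E'
from h import *
im=optics.get_image("scene")[:,:,::-1]; cv2.imwrite("pics/scene4.png",im)
o=env.observe(); P=o["position"]; print(P,o["ft_force"],o["grip_width"])
q=proj("scene",P); print("tcp px",q, "gear underside px", proj("scene",P-[0,0,.0147]))
x,y=int(q[0])-30,int(q[1])-30; r=cv2.resize(im[y:y+60,x:x+60],(600,600),interpolation=cv2.INTER_CUBIC); r=np.clip(255*(r/255.*1.2)**.6,0,255).astype(np.uint8)
for i in range(0,60,10): r[::8,i*10]=(0,0,255); r[i*10,::8]=(0,0,255)
print(x,y); cv2.imwrite("pics/p4.png",r)
E
```

```text
time_s: 13.1
position: [0.56, -0.2564, 0.1721]
tool_rot: [[0.053, 0.999, -0.003], [0.999, -0.053, 0.002], [0.002, -0.003, -1.0]]
ft_force: [-0.1, -0.4, -3.4]
grip_width: 0.0415
gripper_force: 81.6
[ 0.56002181 -0.25640671  0.17195303] [-0.82418732 -0.78682394 -3.00008215] 0.041806275310229755
tcp px [358.58704618 184.96034281] gear underside px [357.29813801 189.56375625]
328 154
```

View pics/p4.png

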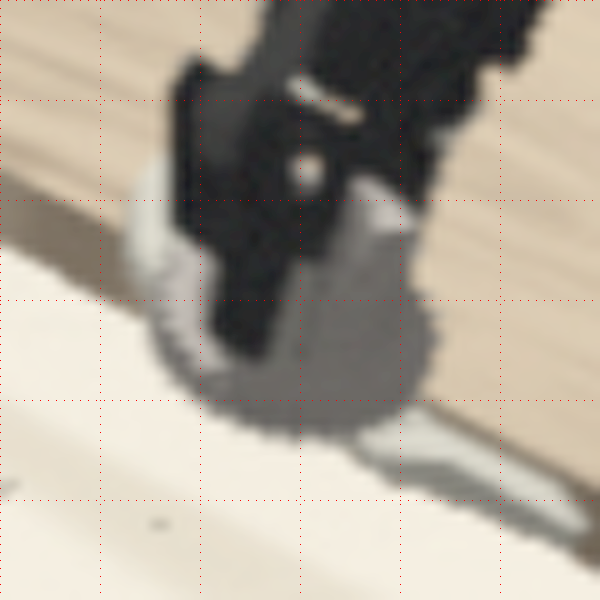

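```bash
python3 -m jog '[{"linear":[0.838,-0.055,0],"roll":0},{"linear":[0.838,-0.055,0],"roll":0},{"linear":[0.838,-0.055,0],"roll":0},{"linear":[0.838,-0.055,0],"roll":0},{"linear":[0.838,-0.055,0],"roll":0},{"linear":[0.838,-0.055,0],"roll":0},{"linear":[0.838,-0.055,0],"roll":0},{"linear":[0,0,0],"roll":0},{"linear":[0,0,0],"roll":0},{"linear":[0,0,0],"roll":0},{"linear":[0,0,0.4],"roll":0},{"linear":[0,0,0],"roll":0}]'
python3 - <<'E'
from h import *
im=optics.get_image("scene")[:,:,::-1]; cv2.imwrite("pics/scene5.png",im)
P=env.observe()["position"]; print(P)
a=im[125:195,245:305]; r=cv2.resize(a,(514,600),interpolation=cv2.INTER_CUBIC); r=np.clip(255*(r/255.*1.2)**.6,0,255).astype(np.uint8)
cv2.imwrite("pics/p5.png",r)
f=lambda Q:tuple(np.round((proj("scene",Q)-[245,125])*8.571).astype(int))
print("underside",f(P-[0,0,.0147]),"tip",f((.557,-.0215,.122)),"collar",f((.557,-.0215,.074)))
E
```

```text
time_s: 14.15
position: [0.5566, -0.0227, 0.1553]
tool_rot: [[0.055, 0.998, -0.005], [0.999, -0.055, 0.001], [0.001, -0.005, -1.0]]
ft_force: [-1.0, 0.2, -4.7]
grip_width: 0.0414
gripper_force: 81.7
[ 0.55697443 -0.02269081  0.15644548]
underside (np.int64(260), np.int64(223)) tip (np.int64(253), np.int64(271)) collar (np.int64(246), np.int64(388))
```

View pics/p5.png

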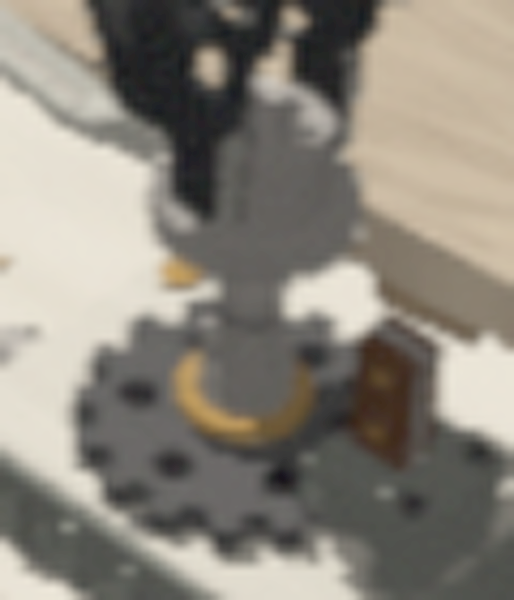

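```bash
python3 -m jog '[{"linear":[0,0,0.3],"roll":0},{"linear":[0,0,0.2],"roll":0},{"linear":[0,0,0.1],"roll":0},{"linear":[0,0,0.1],"roll":0},{"linear":[0,0,0.1],"roll":0},{"linear":[0,0,0],"roll":0},{"linear":[0,0,0],"roll":0}]'
```

```text
time_s: 14.78
position: [0.5575, -0.0217, 0.1259]
tool_rot: [[0.053, 0.999, -0.001], [0.999, -0.053, 0.0], [-0.0, -0.001, -1.0]]
ft_force: [-1.7, -0.1, -4.0]
grip_width: 0.0419
gripper_force: 81.7
```

```bash
python3 -m jog '[{"linear":[0,0,0.1],"roll":0},{"linear":[0,0,0.1],"roll":0},{"linear":[0,0,0.1],"roll":0},{"linear":[0,0,0.05],"roll":0},{"linear":[0,0,0],"roll":0},{"linear":[0,0,0],"roll":0}]'
```

```text
time_s: 15.28
position: [0.5573, -0.0217, 0.1114]
tool_rot: [[0.053, 0.999, -0.001], [0.999, -0.053, 0.0], [0.0, -0.001, -1.0]]
ft_force: [-4.0, -1.1, -5.3]
grip_width: 0.0413
gripper_force: 81.7
```

```bash
python3 -m jog '[{"linear":[0,-0.02,0.05],"roll":0},{"linear":[0,0,0.05],"roll":0},{"linear":[0,0,0],"roll":0},{"linear":[0,0,0],"roll":0}]'
```

```text
time_s: 15.62
position: [0.5571, -0.0217, 0.1078]
tool_rot: [[0.053, 0.999, 0.0], [0.999, -0.053, -0.0], [-0.0, 0.0, -1.0]]
ft_force: [-0.8, -2.9, -4.0]
grip_width: 0.0415
gripper_force: 81.7
```

```bash
python3 -m jog '[{"linear":[-0.02,0,0.05],"roll":0},{"linear":[0,0,0.05],"roll":0},{"linear":[0,0,0],"roll":0},{"linear":[0,0,0],"roll":0}]'
python3 -c "
from rig import env;o=env.observe();print(o['wrist_torque'],o['ft_force'],o['position'])"
```

```text
time_s: 15.95
position: [0.557, -0.0223, 0.1038]
tool_rot: [[0.053, 0.999, 0.0], [0.999, -0.053, 0.0], [0.0, 0.0, -1.0]]
ft_force: [-0.2, 0.9, -2.7]
grip_width: 0.0418
gripper_force: 81.8
[ 0.00831394 -0.01670506 -0.03914399] [-0.24051293  0.9037891  -2.72272011] [ 0.55703051 -0.02232132  0.10382102]
```

```bash
python3 -m jog '[{"linear":[0,0,0.1],"roll":0},{"linear":[0,0,0.1],"roll":0},{"linear":[0,0,0.1],"roll":0},{"linear":[0,0,0.05],"roll":0},{"linear":[0,0,0],"roll":0},{"linear":[0,0,0],"roll":0}]'
```

```text
time_s: 16.45
position: [0.5569, -0.0224, 0.0898]
tool_rot: [[0.053, 0.999, -0.0], [0.999, -0.053, 0.0], [0.0, -0.0, -1.0]]
ft_force: [-0.3, -0.2, -2.8]
grip_width: 0.0415
gripper_force: 81.8
```

```bash
python3 -c "
from rig import env;o=env.observe();print(o['wrist_torque'],o['ft_force'],o['position'])"
```

```text
[-0.04641273  0.02420333 -0.01405842] [-0.2731401  -0.19176864 -2.79566293] [ 0.55685403 -0.02243973  0.08976331]
```

```bash
python3 -m jog '[{"linear":[0,0,0.05],"roll":0},{"linear":[0,0,0.05],"roll":0},{"linear":[0,0,0.03],"roll":0},{"linear":[0,0,0.03],"roll":0},{"linear":[0,0,0],"roll":0},{"linear":[0,0,0],"roll":0}]' -1 110
```

```text
time_s: 16.95
position: [0.5572, -0.0225, 0.0845]
tool_rot: [[0.053, 0.999, 0.002], [0.999, -0.053, -0.0], [-0.0, 0.002, -1.0]]
ft_force: [-2.4, 0.7, 8.0]
grip_width: 0.0406
gripper_force: 112.0
```

```bash
python3 -m jog '[{"linear":[0,0,0.03],"roll":0},{"linear":[0,0,0.03],"roll":0},{"linear":[0,0,0],"roll":0},{"linear":[0,0,0],"roll":0},{"linear":[0,0,0],"roll":0}]'
```

```text
time_s: 17.37
position: [0.5573, -0.0226, 0.0837]
tool_rot: [[0.053, 0.999, 0.003], [0.999, -0.053, -0.001], [-0.001, 0.003, -1.0]]
ft_force: [-6.3, 0.9, 20.6]
grip_width: 0.0413
gripper_force: 113.5
```

```bash
python3 -m jog '[{"linear":[0,0.0,0.02],"roll":0},{"linear":[0,0,0],"roll":0},{"linear":[0,0,0],"roll":0},{"linear":[0,0,0],"roll":0},{"linear":[0,0,0],"roll":0},{"linear":[0,0,0],"roll":0}]'
python3 - <<'E'
from h import *
im=optics.get_image("scene")[:,:,::-1]
r=cv2.resize(im[125:195,245:305],(514,600),interpolation=cv2.INTER_CUBIC); cv2.imwrite("pics/p6.png",np.clip(255*(r/255.*1.2)**.6,0,255).astype(np.uint8))
E
```

```text
time_s: 17.87
position: [0.5574, -0.0226, 0.0836]
tool_rot: [[0.053, 0.999, 0.003], [0.999, -0.053, -0.001], [-0.001, 0.003, -1.0]]
ft_force: [-8.4, 1.4, 27.1]
grip_width: 0.041
gripper_force: 114.2
```

View pics/p6.png

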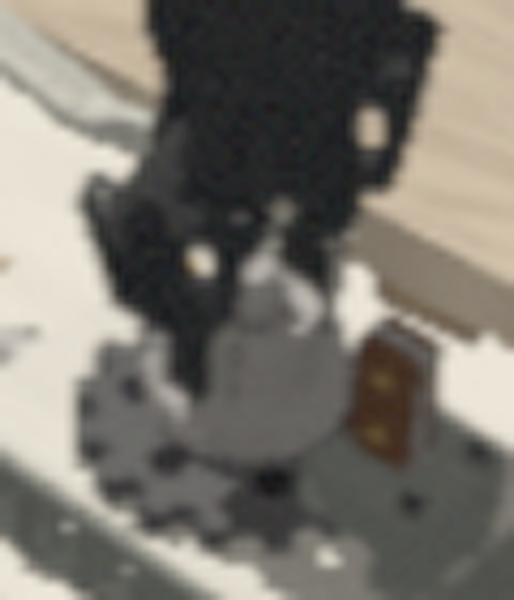

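The picture shows the gear pressed down over the collar around (265,440). The bar is seated upright in the bracket at (395,395). Force rises while the height stays the same, so the gear is at the stop.

```bash
python3 -c "
from rig import env;print(env.close_job())"
```

```text
the job is handed in; nothing more can be done
None
```

The job is handed in: the locking bar is fully down in the bracket slot and released, and the larger gear is meshed on the shaft, hub up, gripped and held against the stop at about 27 N, after about 18 s.

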